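# Take the clogged air filter out of the cooling unit

## Robot

A 6-joint arm with a two-finger parallel gripper is mounted at the origin on the work surface. World frame = base frame: x ahead of the robot, y to its left, z up, the work surface at z = 0. Lengths are in m, angles in rad, forces in N, time in s.
With the tool pointing down it reaches from about 0.375 to 0.9 m from the base axis. Payload 3.1 kg.
Tool frame: the origin (TCP) lies at the very end of the fingers, on their centre line; the grasp point (between the pads) lies 19 mm behind it (manip.hold_point_z is the distance from the TCP to the grasp point, in m); y points along the fingers, z is the direction in which the jaws open and shut, and the axes are right-handed (so a half turn about y gives the same grasp; the last joint's range is limited). The gripper opens to 85 mm and grips with 20 to 120 N. Pads are 22 mm wide; open, the fingers measure 114 mm over their backs; the gripper's body (76 mm by 85 mm) begins 54 mm behind the grasp point. The pads swing forward as they close: fully open they stand 13 mm farther back than shut.
Start: joints at [-1.478, 0.527, 1.433, -0, 1.181, -0.178], TCP at [0.168, -0.602, 0.2] pointing down, gripper open.
Joint ranges: [-3.08, 3.08], [-0.75, 2.2], [0.22, 2.44], [-1.43, 4.57], [0, 2.65], [-2.85, 2.85]. Speed limits (rad/s): [2.79, 2.79, 3.14, 3.14, 3.14, 3.14].

## Interface

Orientations are given as a unit quaternion [x, y, z, w].
In Python, from station import manip, eyes, workorder gives the robot as it stands. The module is installed in compiled form; this text tells all that it offers.
- The arm moves only by the shell command python3 -m jog 'ROWS' [OPENING] [FORCE]. ROWS is JSON, a list of rows, each a list of 2 entries, a list of its own where there are three numbers: the shift along the tool's x, y, z in cm, then the turn about the tool's y in rad. A call has 1 to 20 rows; each row is the pose to reach, as a shift and turn from the pose commanded when the call began, along the tool's axes at that moment; what a row does not reach only later rows make up. A row lasts 1/12 s, in which the tool goes at most 41.7 mm and 7.16 degrees, less where a joint would pass 70% of its speed; a pose out of reach is approached as far as the arm can. A call with a gripper value outside its range is refused whole. OPENING is the finger opening in cm, from 0 to 8.54, set as the call begins (- or left out, the last holds). The fingers move at their own pace and stop on an object; FORCE is the grip in N (left out, the last holds). Time passes only in rows, so rows that repeat a pose let the fingers close. It gives the time, the measured TCP pose, the force and the opening at its end, in the units of the state.
- manip.sense(): the state, without advancing time (a new reading comes with each control period).
- eyes.snapshot(name): name is "scene" or "top"; returns a dict with "frame" (400x640x3 uint8, red, green, blue), "vfov" (degrees; the focal length in pixels is half the picture's height over the tangent of half this angle, whatever the lens; pixels are square), "cx", "cy" (the principal point, pixels), "rvec" (rotation vector, rad) and "tvec" (3), from world to camera coordinates, as OpenCV has them. Camera axes: x right, y down, z forward; pixel columns grow to the right and rows downward; lengths in m; the calibration is good to about 2 mm. A picture is of the moment at which its call begins. There is no depth.
- workorder.sign_off(): hands the job in, once; it reports no verdict.
The state is a dict: "t": time; "q": joint angles; "qd": joint speeds; "tau": joint torques, N m; "tcp_pos": TCP position; "tool_rot": TCP orientation; "force": force on the tool from outside, world axes, zero at the start; "ft_torque": the same for the moment, N m; "finger_gap": opening from 0.0 (shut) to 1.0 (fully open).
Only numpy, scipy, OpenCV 4.12 (cv2) and the standard library are available. Lean on these libraries where they do the work, as an engineer would, in place of code of your own. Each camera call takes 0.05 s, during which the arm holds its last target. There are 200 camera calls.

## Task

Take the clogged brown filter out of the cooling unit: turn the orange tab that holds it well aside, about a quarter turn, lift the filter out by its blue handle and set it down gently, without dropping it, flat and handle up inside the green tray, then let go. Leave the clean white filter and its tab as they are, and do not knock over the glassware.

Things in the scene. Friction and masses are not known exactly. Their poses are not given: they have to be found in the camera images.
- deck: sloping filter deck of the white cooling unit, 30 degrees from level, so its normal leans 30 degrees from vertical. Origin: midway between the two filter bays on the bay floor, 75 mm above the table. Axes: +x up the slope, y along the deck (level), +z out of the face. 280 mm wide (y), x = -61 to 81 mm. The unit is fixed; its flat top behind the deck is 126 mm high
- bay_a (a point): centre of the floor of bay A, at deck y = +60 mm (axes as the deck's). Each bay is a recess 94 mm (x) by 104 mm (y), 12 mm deep, between grey rails whose tops are level with the filter's face; the upper rail spans deck x = 47 to 81 mm, the lower -61 to -47 mm, the middle rail is 16 mm wide
- bay_b (a point): centre of the floor of bay B, at deck y = -60 mm
- pivot_a (a point): pivot of tab A, on top of the upper rail at deck (61, 60, 12) mm; the tab turns about the deck's z here
- pivot_b (a point): pivot of tab B, on top of the upper rail at deck (61, -60, 12) mm
- fin_a (a point): point to pinch on the upright grip fin of orange tab A: the middle of the fin's length, 24.5 mm above the rail, 10 mm from the pivot towards the tip. The fin is 10 mm thick, 32 mm long along the tab, its top 30.5 mm above the rail. It stands on the tab's plate, 14 mm wide, top 6.5 mm above the rail
- fin_b (a point): the same point on tab B's fin (tab B is like tab A)
- tip_a (a point): tip of tab A, upper face, 6.5 mm above the rail, 30 mm from the pivot (the plate ends 8 mm behind the pivot)
- tip_b (a point): tip of tab B, upper face
- tab_a (a joint): angle of tab A, rad: 0 = pointing straight down the slope, its tip 12 mm over the filter's upper edge; positive = counter-clockwise seen from outside along the deck normal. Free to turn either way to 1.75 and stays where it is left (friction 0.03 N m). Clear of the filter beyond about 1.1 either way
- tab_b (a joint): angle of tab B, as for tab A
- dirty: the clogged filter: stiff white-framed panel with dark brown pleats, 90 mm (x) by 100 mm (y) by 12 mm thick, about 0.15 kg, loose in bay A or bay B against the lower rail, with 4 mm play. Origin: centre of its underside; +z out of its face; in the bay its axes are the deck's. A blue handle bar stands on the face
- dirty_handle (a point): point in the clogged filter's blue handle, x = -8 mm, 30 mm above its underside. The handle is a bar 12 mm thick (x), 60 mm long (y), from 12 to 42 mm above the underside; axes as the filter's
- clean: the clean filter, the same with white pleats, in the other bay: leave it alone. Origin as for the clogged one
- tray: the open green tray on the table, outside 126 mm (x) by 136 mm (y) by 16 mm high, walls and floor 5 mm (inside 116 by 126 mm). Origin: centre of its underside; fixed. The filter fits with its 90 mm side along the tray's x, either way round
- flask1: stoppered glass flask, 64 mm across, 170 mm tall, standing; origin under its foot
- flask2: stoppered glass flask, 58 mm across, 153 mm tall, standing; origin under its foot
- flask3: stoppered glass flask, 54 mm across, 145 mm tall, standing; origin under its foot
- beaker: glass beaker, 60 mm across, 70 mm tall, standing; origin under its foot
- reagent: amber bottle, 56 mm across, 130 mm tall, standing; origin under its foot
- vial: amber jar, 28 mm across, 45 mm tall, on the unit's flat top; origin under its foot
Not all that is in view belongs to the job. Several things have the shape of the tray; the one meant has the colours described above.

How it is judged:
On the way, in this order (a step that is already met when the one before it is completed fails the run):
1. the tab over the clogged filter is turned aside (beyond 1.1 rad, 63 degrees) with the filter still in its bay (((distance between dirty and bay_a below 0.015 m and (value of joint tab_a above 1.1 rad or value of joint tab_a below -1.1 rad)) or (distance between dirty and bay_b below 0.015 m and (value of joint tab_b above 1.1 rad or value of joint tab_b below -1.1 rad)))), for 0.1 s.
2. the clogged filter is lifted out, 40 mm or more off the bay floor, in the gripper (z of dirty in the frame of deck above 0.04 m and contact force between the fingers and dirty above 0.3 N), for 0.1 s.
3. the clogged filter lies flat in the tray (angle between dirty's own z axis and vertical below 0.08 rad and z of dirty in the frame of tray between 0 and 0.011 m and horizontal distance between dirty and tray below 0.03 m), for 0.2 s.
At the end, for the whole second after the job is handed in: The clogged filter lies at rest inside the tray, handle up, flat within 0.08 rad, its underside on the tray floor (less than 11 mm above the tray's underside), its centre within 30 mm of the tray's; the clean filter still lies in its bay within 8 mm of where it was (all of step 3 and linear speed of dirty below 0.02 m/s and distance of clean from where it was at the start of the episode below 0.008 m and (distance between clean and bay_a below 0.015 m or distance between clean and bay_b below 0.015 m)); the robot touches nothing.
It fails at once if the clogged filter is dropped: falling faster than 0.7 m/s (more than about 25 mm) out of the gripper (contact force between the fingers and dirty below 0.05 N and linear speed of dirty above 0.7 m/s).
It fails at once if the clean filter is moved by 8 mm or more (distance of clean from where it was at the start of the episode above 0.008 m).
It fails at once if the clean filter's tab is turned (its tip moved by 10 mm or more) ((distance between clean and bay_a below 0.015 m and distance of tip_a from where it was at the start of the episode above 0.01 m) or (distance between clean and bay_b below 0.015 m and distance of tip_b from where it was at the start of the episode above 0.01 m)).
It fails at once if a flask, the beaker, the bottle or the jar is tipped by more than 0.6 rad (angle between any of flask1, flask2, flask3, beaker, reagent, vial's own z axis and vertical above 0.6 rad).
It also fails if it takes over 56 s, if anything falls off the work surface, if the arm or the gripper's body presses on something with over 40 N, if the wrist force passes 120 N, or if a joint passes its speed limit or range.

## Working session

There is one attempt and no reset: what is moved stays moved. The work goes in short steps, Python scripts to look and compute and a shell command to move; the robot and the scene stay as the last step left them, time stands still between calls to the robot, and variables do not carry over. Pictures are saved under pics/ and viewed, about 8 in all and at most 12, crops included, and the job is handed in when it is done.

```bash
mkdir -p pics; python3 - <<'E'
from station import manip, eyes
import cv2,numpy as np
for n in("scene","top"):
    s=eyes.snapshot(n); cv2.imwrite(f"pics/{n}0.png",s["frame"][:,:,::-1])
    print(n,s["vfov"],s["cx"],s["cy"],s["rvec"],s["tvec"])
    R=cv2.Rodrigues(np.array(s["rvec"],float))[0]; print("cam",-R.T@np.array(s["tvec"]))
print(manip.sense(), manip.hold_point_z)
E
```

```text
scene 53.93891947298943 321.5141144218697 203.91579915885998 [ 2.02824746  1.18984968 -0.51673304] [-0.33999149 -0.21659131  1.38294651]
cam [ 1.18751515 -0.29789579  0.75902104]
top 51.634701876077166 312.8457288437174 202.5242667180528 [ 2.1345037  -2.14033593  0.15873721] [0.08297355 0.55220288 1.3246628 ]
cam [0.34093082 0.07222441 1.39466626]
{'t': 0.1, 'q': array([-1.47753040e+00,  5.28393468e-01,  1.43377465e+00,  6.36231828e-06,
        1.18142582e+00, -1.78490931e-01]), 'qd': array([-9.95605077e-04,  7.45765167e-05, -3.06906343e-03, -1.34564663e-03,
       -8.05504626e-05, -1.47555947e-03]), 'tau': array([-1.24909989e-04, -4.43304956e+01, -1.78586984e+01, -2.75084267e-04,
        3.83469582e-03, -6.94431989e-06]), 'tcp_pos': array([ 0.16773348, -0.6013325 ,  0.19931895]), 'tool_rot': array([-0.09575206,  0.70129577, -0.69988212,  0.0958165 ]), 'force': array([ 0.21665187, -0.4259227 , -0.54174492]), 'ft_torque': array([-0.01193992, -0.02003227, -0.01283362]), 'finger_gap': 1.0007962868353175} 0.0187
```

View pics/scene0.png

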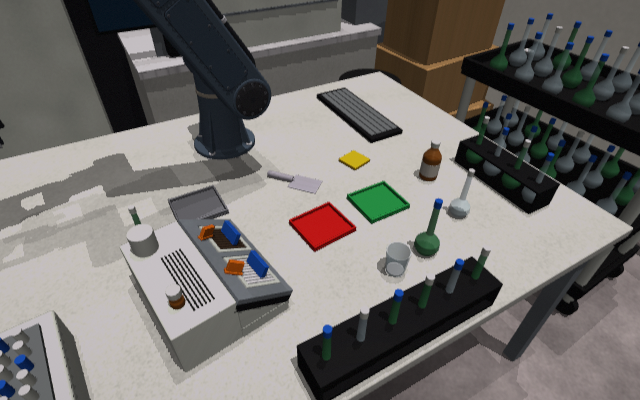

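View pics/top0.png

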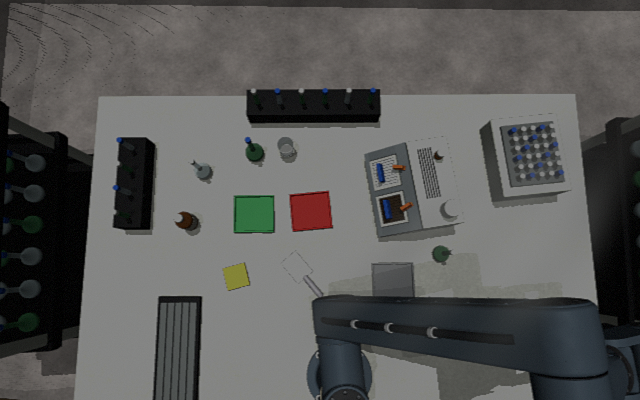

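The brown filter is in the bay nearer the robot, at about (393,208) in the top view. The clean one is at (384,172). The green tray is at (254,214) and the unit's flat top is to the right of the deck. I'll zoom in on both views.

```bash
python3 - <<'E'
import cv2,numpy as np
a=cv2.imread("pics/top0.png")[130:246,355:455]; b=cv2.imread("pics/scene0.png")[205:321,190:300]
f=lambda i:cv2.resize(i,None,fx=5,fy=5,interpolation=cv2.INTER_CUBIC)
A,B=f(a)[:, :400],f(b)[:, :]
A=cv2.resize(a,None,fx=4,fy=4,interpolation=cv2.INTER_CUBIC);B=cv2.resize(b,None,fx=3.6,fy=3.6,interpolation=cv2.INTER_CUBIC)
c=np.zeros((464,400+396,3),np.uint8);c[:464,:400]=A;c[:B.shape[0],400:400+B.shape[1]]=B
cv2.imwrite("pics/crop.png",np.clip(c*1.5,0,255).astype(np.uint8))
E
```

```text
(no output)
```

View pics/crop.png

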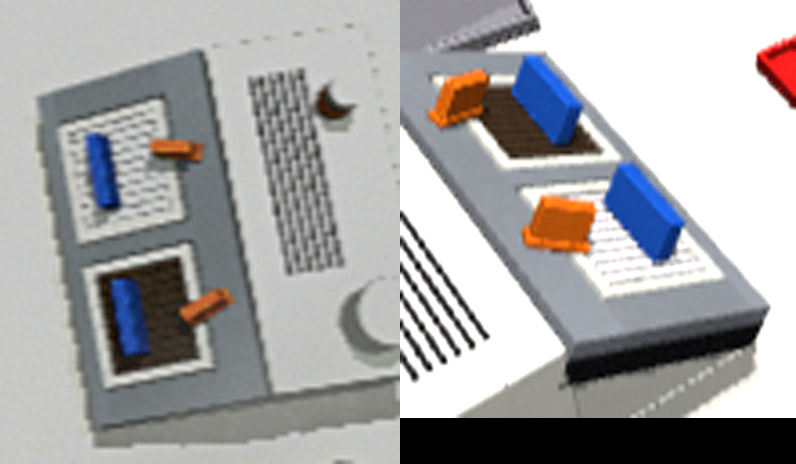

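```bash
cat > h.py <<'E'
import cv2,numpy as np
from station import manip,eyes
from scipy.optimize import least_squares
from scipy.spatial.transform import Rotation as Ro
CAM={"scene":(53.93891947298943,321.5141144218697,203.91579915885998,[2.02824746,1.18984968,-0.51673304],[-0.33999149,-0.21659131,1.38294651]),
"top":(51.634701876077166,312.8457288437174,202.5242667180528,[2.1345037,-2.14033593,0.15873721],[0.08297355,0.55220288,1.3246628])}
def proj(n,P):
    v,cx,cy,r,t=CAM[n];f=200/np.tan(np.radians(v)/2)
    return cv2.projectPoints(np.array(P,float).reshape(-1,1,3),np.array(r),np.array(t),np.array([[f,0,cx],[0,f,cy],[0,0,1]]),None)[0].reshape(-1,2)
def deckR(yaw): # deck axes in world; yaw = heading of horizontal uphill direction
    return (Ro.from_euler('z',yaw)*Ro.from_euler('y',-30,degrees=True)).as_matrix()
def d2w(p,u): return np.array([p[0],p[1],.075])+np.atleast_2d(u)/1000@deckR(p[2]).T
E
cat > fit.py <<'E'
from h import *
T=np.array([[205,52],[272,393],[38,97],[95,428]])/4+[355,130]
S=(np.array([[577,345],[768,310],[545,53]])-[400,0])/3.6+[190,205]
D=[[81,140,12],[81,-140,12],[-61,140,12],[-61,-140,12]]
res=lambda p:np.r_[(proj("top",d2w(p,D))-T).ravel(),(proj("scene",d2w(p,[D[0],D[2],D[3]]))-S).ravel()]
o=least_squares(res,[.5,-.17,-1.4]);p=o.x;print(p,np.round(o.fun,1))
# tray
im=cv2.imread("pics/top0.png");B=im.astype(int);m=((B[:,:,1]>1.6*B[:,:,2])&(B[:,:,1]>1.3*B[:,:,0])&(B[:,:,1]>60)).astype(np.uint8)
n,l,st,ce=cv2.connectedComponentsWithStats(m);print(st[1:][st[1:,4]>100])
k=1+np.argmax(st[1:,4]);q=cv2.boxPoints(cv2.minAreaRect(np.argwhere(l==k)[:,::-1].astype(np.float32)));print(q)
tr=lambda t,sx=63,sy=68:np.array([t[0],t[1],0])+np.array([[a*sx,b*sy,16]for a,b in((1,1),(1,-1),(-1,-1),(-1,1))])/1000@Ro.from_euler('z',t[2]).as_matrix().T
best=None
for y0 in(0,np.pi/2):
  g=lambda t:np.array([min(np.linalg.norm(a-b) for b in q) for a in proj("top",tr(t))])
  o=least_squares(g,[.5,.21,y0],diff_step=1e-3);print("tray",o.x,o.cost)
  if best is None or o.cost<best.cost:best=o
t=best.x;np.save("fit.npy",[p,t])
out=[]
for n in("top","scene"):
    i=cv2.imread(f"pics/{n}0.png");k=4;I=cv2.resize(i,None,fx=k,fy=k,interpolation=cv2.INTER_CUBIC)
    def pl(P,c): cv2.polylines(I,[np.int32((proj(n,P)+.5)*k-.5)],True,c,1,cv2.LINE_AA)
    pl(d2w(p,[D[0],D[1],D[3],D[2]]),(0,0,255));pl(tr(t),(0,0,255))
    for yc in(60,-60):
        pl(d2w(p,[[a*47,yc+b*52,12]for a,b in((1,1),(1,-1),(-1,-1),(-1,1))]),(0,255,0))
        pl(d2w(p,[[-8-2+a*6,yc+b*30,42]for a,b in((1,1),(1,-1),(-1,-1),(-1,1))]),(0,255,255))
        th=.2 if yc<0 else 0;d=np.array([-np.cos(th),-np.sin(th),0]);e=np.array([-d[1],d[0],0])
        pl(d2w(p,[np.array([61,yc,12+30.5])+d*(10+a*16)+e*b*5 for a,b in((1,1),(1,-1),(-1,-1),(-1,1))]),(255,0,255))
    out.append(I[520:984,1430:1830] if n=="top" else I[820:1284,780:1180])
cv2.imwrite("pics/ov.png",np.clip(np.hstack(out)*1.3,0,255).astype(np.uint8))
print("tray px",proj("top",tr(t)))
E
python3 fit.py
```

```text
[ 0.58631961 -0.16926927 -1.41843246] [-1.5 -1.4 -1.1  0.2 -0.5 -0.8  0.2 -0.6 -1.5 -0.2 -0.1 -0.7 -0.8 -0.4]
[[ 234  195   40   37 1389]]
[[234. 195.]
 [273. 195.]
 [273. 231.]
 [234. 231.]]
tray [0.5220313  0.28141409 0.00814384] 1.8206933358563409
tray [0.52239546 0.21584319 1.57073808] 708.7345615033256
tray px [[233.7029111  194.68512893]
 [273.79231647 194.22743265]
 [273.6302816  231.3629143 ]
 [232.97570426 231.80697704]]
```

View pics/ov.png

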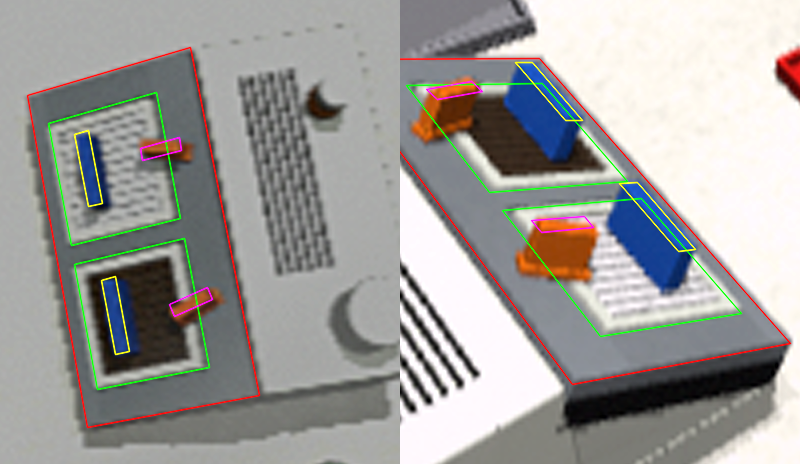

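```bash
cat > fit2.py <<'E'
from h import *
p0,t=np.load("fit.npy")
def blobs(n,f):
    im=cv2.imread(f);x,y,w,h=(355,130,100,116) if n=="top" else (190,205,120,116)
    c=cv2.resize(im[y:y+h,x:x+w],None,fx=4,fy=4,interpolation=cv2.INTER_CUBIC)
    H=cv2.cvtColor(c,cv2.COLOR_BGR2HSV);o={}
    for k,(lo,hi,vm) in dict(b=((100,130,60)),o=((4,17,60))).items():
        m=((H[...,0]>=lo)&(H[...,0]<=hi)&(H[...,1]>150)&(H[...,2]>vm)).astype(np.uint8)
        N,l,s,ce=cv2.connectedComponentsWithStats(m)
        ii=[i for i in np.argsort(-s[1:,4])[:2]+1]; 
        o[k]=[((ce[i]+.5)/4-.5+[x,y],s[i,4]/16) for i in ii]
    for k in o: o[k].sort(key=lambda q:q[0][1]*(1 if n=="top" else -1)) # clean(A) first
    return o
def hullc(n,P):
    h=cv2.convexHull(np.float32(proj(n,P)*1));M=cv2.moments(h);return np.array([M['m10']/M['m00'],M['m01']/M['m00']]),M['m00']
box=lambda c,a:[np.array(c)+np.array(a)*[i,j,k] for i in(-1,1) for j in(-1,1) for k in(-1,1)]
def fin(yc,th):
    R=Ro.from_euler('z',th).as_matrix()
    return [np.array([61,yc,12])+R@q for q in box([-10,0,15.2],[16,5,15.2])]
def plate(yc,th):
    R=Ro.from_euler('z',th).as_matrix()
    return [np.array([61,yc,12])+R@q for q in box([-11,0,3.2],[19,7,3.2])]
if __name__=="__main__":
    ob={n:blobs(n,f"pics/{n}0.png") for n in("top","scene")}
    for n in ob: print(n,[(k,np.round(c,1),round(a)) for k in ob[n] for c,a in ob[n][k]])
    def res(v):
        p=v[:3];r=[]
        for n in ob:
            for i,yc in enumerate((60,-60)):
                r+=list(hullc(n,d2w(p,box([-10,yc+v[5+i],27],[6,30,15])))[0]-ob[n]['b'][i][0])
                P=np.r_[d2w(p,fin(yc,v[3+i])),d2w(p,plate(yc,v[3+i]))]
                r+=list(.5*(hullc(n,P)[0]-ob[n]['o'][i][0]))
        return np.r_[r,v[5:]*.3]
    o=least_squares(res,np.r_[p0,0,.2,0,0]);print(np.round(o.x,4));print(np.round(o.fun,2))
    p=o.x[:3];np.save("fit2.npy",o.x)
    print("handle grasp",d2w(p,[-10,-60,36]),"pivot",d2w(p,[61,-60,12]))
E
python3 fit2.py
```

```text
top [('b', array([379.9, 172.1]), 80), ('b', array([386.7, 208.7]), 107), ('o', array([399. , 166.6]), 39), ('o', array([405.6, 205.9]), 49)]
scene [('b', array([257.3, 263.5]), 325), ('b', array([230.2, 232.2]), 270), ('o', array([234.1, 267.2]), 237), ('o', array([206.3, 232. ]), 165)]
[ 0.5856 -0.1671 -1.419   0.0039  0.1977  0.      0.    ]
[ 0.34  0.37 -0.19  0.7   0.3   0.28  0.19 -0.02  0.18  0.34 -0.24 -0.3
  0.4   0.13  0.31  0.39  0.    0.  ]
handle grasp [[ 0.52227333 -0.14979145  0.10117691]] pivot [[ 0.53338521 -0.2224343   0.1158923 ]]
```

```bash
cat >> h.py <<'E'
def tool():
    s=manip.sense();return np.array(s["tcp_pos"]),Ro.from_quat(s["tool_rot"]).as_matrix(),s
def go(P,zhead=None):
    c,R,s=tool();print("cm in tool axes",np.round((np.array(P)-c)@R*100,2),end=" ")
    if zhead is not None:
        a=R.T@np.array([np.cos(zhead),np.sin(zhead),0]);d=np.arctan2(a[0],a[2]);print("turn",round(d,3),"or",round(d-np.sign(d)*np.pi,3),end="")
    print()
E
python3 - <<'E'
from h import *
c,R,s=tool();print(R.round(3))
v=np.load("fit2.npy");p=v[:3]
h=p[2]+np.pi/2;print("deck y heading",h)
for a in ([38,-25,70],[38,-25,33]): P=d2w(p,a)[0];print(a,P);go(P,h)
E
```

```text
[[-0.963 -0.     0.268]
 [-0.268  0.002 -0.963]
 [-0.    -1.    -0.002]]
deck y heading 0.1517892769488276
[38, -25, 70] [ 0.56058594 -0.16878592  0.15462178]
cm in tool axes [-49.45   4.55 -31.11] turn -1.451 or 1.691
[38, -25, 33] [ 0.56338327 -0.18707321  0.12257884]
cm in tool axes [-49.23   7.75 -29.27] turn -1.451 or 1.691
```

```bash
python3 -m jog '[[[0,-8,0],0],[[0,-12,0],0],[[0,-12,0],0],[[-49.4,-8,-31.1],-1.451],[[-49.4,-8,-31.1],-1.451],[[-49.4,-8,-31.1],-1.451],[[-49.4,-8,-31.1],-1.451],[[-49.4,-8,-31.1],-1.451],[[-49.4,-8,-31.1],-1.451],[[-49.4,-8,-31.1],-1.451],[[-49.4,-8,-31.1],-1.451],[[-49.4,-8,-31.1],-1.451],[[-49.4,-8,-31.1],-1.451],[[-49.4,-8,-31.1],-1.451],[[-49.4,-8,-31.1],-1.451],[[-49.4,-8,-31.1],-1.451],[[-49.4,-8,-31.1],-1.451],[[-49.4,-8,-31.1],-1.451],[[-49.4,-8,-31.1],-1.451],[[-49.4,-8,-31.1],-1.451]]' 0 20
python3 - <<'E'
from h import *
p=np.load("fit2.npy")[:3];c,R,s=tool();print(R.round(3))
h=p[2]+np.pi/2
# TCP path: contact pushes
for a in ([37,-25,32],[37,-30,32],[37,-60,32],[42,-75,32],[52,-80,32],[60,-80,32],[60,-80,75]): go(d2w(p,a)[0],h)
E
```

```text
t: 1.77
tcp_pos: [0.5597, -0.1697, 0.2796]
tool_rot: [0.537, -0.461, 0.46, -0.536]
force: [-0.4, -0.6, 0.7]
finger_gap: -0.004
[[ 0.152 -0.002  0.988]
 [-0.988 -0.     0.152]
 [-0.    -1.    -0.002]]
cm in tool axes [ 1.74 15.84  0.13] turn 0.001 or -3.14
cm in tool axes [ 1.74 15.84 -0.37] turn 0.001 or -3.14
cm in tool axes [ 1.74 15.85 -3.37] turn 0.001 or -3.14
cm in tool axes [ 2.17 15.6  -4.87] turn 0.001 or -3.14
cm in tool axes [ 3.03 15.1  -5.37] turn 0.001 or -3.14
cm in tool axes [ 3.73 14.7  -5.37] turn 0.001 or -3.14
cm in tool axes [ 1.58 10.98 -5.38] turn 0.001 or -3.14
```

```bash
python3 -m jog '[[[1.9,4,0.1],0],[[1.9,8,0.1],0],[[1.9,12,0.1],0],[[1.9,14.5,0.1],0],[[1.9,16.3,0.1],0],[[1.9,16.3,-0.5],0],[[1.9,16.3,-1],0],[[1.9,16.3,-1.5],0],[[1.9,16.3,-1.9],0],[[1.9,16.3,-2.3],0],[[1.9,16.3,-2.7],0],[[1.9,16.3,-3.1],0],[[1.9,16.3,-3.5],0],[[1.9,16.3,-3.9],0],[[1.9,16.3,-4.3],0],[[2.1,16.2,-4.5],0],[[2.4,16,-4.5],0],[[2.4,16,-4.5],0]]' 0 20
python3 - <<'E'
from h import *
s=eyes.snapshot("scene");im=s["frame"][:,:,::-1];t=eyes.snapshot("top")["frame"][:,:,::-1]
cv2.imwrite("pics/s1.png",im)
cv2.imwrite("pics/c1.png",np.hstack([cv2.resize(im[190:320,160:300],(420,390),interpolation=2),cv2.resize(t[130:260,350:477],(380,390),interpolation=2)]))
E
```

```text
t: 3.27
tcp_pos: [0.52, -0.2013, 0.1207]
tool_rot: [-0.536, 0.46, -0.461, 0.536]
force: [-1.0, 0.1, -0.2]
finger_gap: -0.001
```

View pics/c1.png

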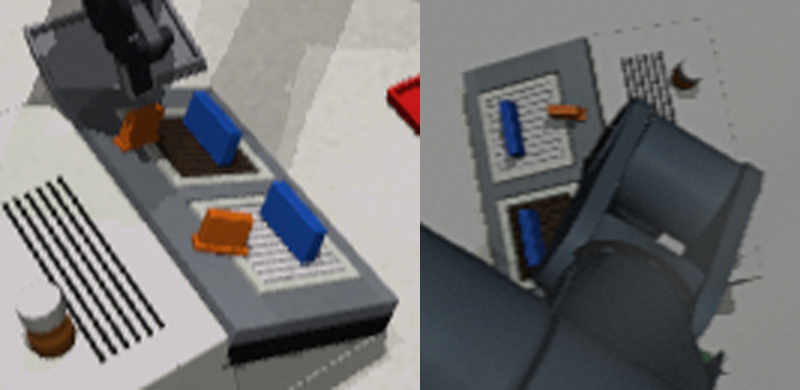

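```bash
python3 - <<'E'
from h import *
from fit2 import *
v=np.load("fit2.npy");p=v[:3];c,R,s=tool()
print("tcp deck mm",((c-[p[0],p[1],.075])@deckR(p[2])*1000).round(1),"px",proj("scene",c),s["force"])
o=blobs("scene","pics/s1.png");print([(q[0].round(1),q[1]) for q in o['o']])
for th in(.2,.6,1,1.4,1.6):
    print(th,*[x if np.isscalar(x) else x.round(1) for x in hullc("scene",np.r_[d2w(p,fin(-60,th)),d2w(p,plate(-60,th))])])
I=cv2.resize(cv2.imread("pics/s1.png"),None,fx=6,fy=6,interpolation=2)
def pl(P,c): cv2.polylines(I,[cv2.convexHull(np.int32((proj("scene",P)+.5)*6))],True,c,1)
pl(d2w(p,fin(-60,.2)),(0,255,0));pl(d2w(p,fin(-60,1.3)),(255,0,255))
q=proj("scene",c)[0];cv2.circle(I,(int(q[0]*6),int(q[1]*6)),5,(0,255,255),2)
cv2.imwrite("pics/c2.png",I[1150:1700,1000:1600])
E
```

```text
tcp deck mm [ 42.9 -70.2  27.6] px [[208.72782993 230.03054928]] [ 0.53161028 -0.14022055 -0.03663861]
[(array([234.1, 267.2]), np.float64(236.1875)), (array([206.1, 232. ]), np.float64(163.5625))]
0.2 [206.9 232.8] 223.49156737106387
0.6 [205.5 232.1] 170.18742583948188
1 [203.6 231.5] 124.17273995606229
1.4 [202.  230.9] 192.42301401577424
1.6 [201.2 230.8] 218.95518025173806
```

View pics/c2.png

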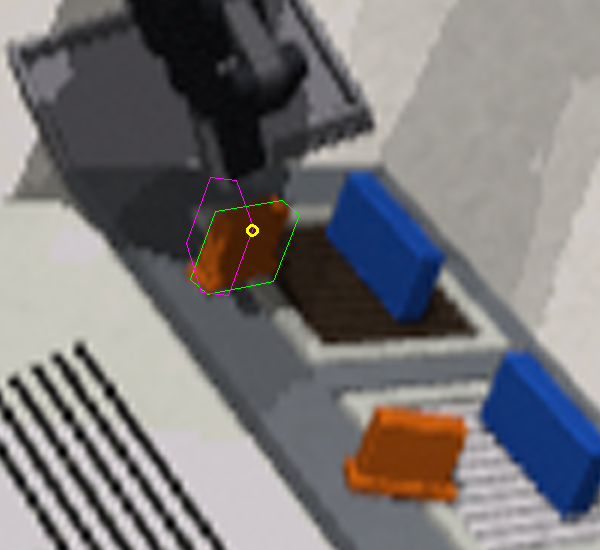

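The picture shows the tab apparently still near its start angle, with the finger behind it. I'll back off and compare tab shapes before and after.

```bash
python3 -m jog '[[[0,-4,0],0],[[0,-8,0],0],[[0,-12,0],0],[[-8,-14,8],0],[[-8,-14,12],0],[[-8,-14,12],0],[[-8,-14,12],0]]' 0 20
python3 - <<'E'
from h import *
from fit2 import *
p=np.load("fit2.npy")[:3]
for n in("scene","top"): cv2.imwrite(f"pics/{n}2.png",eyes.snapshot(n)["frame"][:,:,::-1])
def mask(n,f):
    H=cv2.cvtColor(cv2.resize(cv2.imread(f),None,fx=4,fy=4,interpolation=cv2.INTER_CUBIC),cv2.COLOR_BGR2HSV)
    return (H[...,0]>=3)&(H[...,0]<=18)&(H[...,1]>130)&(H[...,2]>40)
for n in("scene","top"):
  for f in(f"pics/{n}0.png",f"pics/{n}2.png"):
    m=mask(n,f)
    for yc in(60,-60):
      r=[]
      for th in np.arange(-1.7,1.75,.1):
        h=np.zeros(m.shape,np.uint8)
        for g in(fin,plate): cv2.fillConvexPoly(h,cv2.convexHull(np.int32((proj(n,d2w(p,g(yc,th)))+.5)*4)),1)
        w=cv2.dilate(h,np.ones((41,41)))>0;mm=m&w;r.append(((h>0)&mm).sum()/((h>0)|mm).sum())
      r=np.array(r);i=np.argsort(-r)[:4];print(f,yc,[(round(-1.7+.1*k,1),round(r[k],2)) for k in i])
a=cv2.imread("pics/scene2.png")[200:310,180:300];b=cv2.imread("pics/top2.png")[130:240,360:470]
z=lambda q:cv2.resize(q,None,fx=3.4,fy=3.4,interpolation=2)
cv2.imwrite("pics/c3.png",np.hstack([z(a),z(b)]))
E
```

```text
t: 3.95
tcp_pos: [0.6293, -0.1003, 0.2616]
tool_rot: [-0.536, 0.459, -0.461, 0.538]
force: [0.2, -0.6, -0.9]
finger_gap: 0.0
pics/scene0.png 60 [(np.float64(-0.2), np.float64(0.87)), (np.float64(-0.1), np.float64(0.86)), (np.float64(-0.3), np.float64(0.85)), (np.float64(-0.4), np.float64(0.85))]
pics/scene0.png -60 [(np.float64(0.4), np.float64(0.87)), (np.float64(0.5), np.float64(0.83)), (np.float64(0.3), np.float64(0.83)), (np.float64(0.2), np.float64(0.76))]
pics/scene2.png 60 [(np.float64(-0.2), np.float64(0.87)), (np.float64(-0.3), np.float64(0.85)), (np.float64(-0.1), np.float64(0.85)), (np.float64(-0.4), np.float64(0.85))]
pics/scene2.png -60 [(np.float64(0.4), np.float64(0.89)), (np.float64(0.5), np.float64(0.85)), (np.float64(0.3), np.float64(0.83)), (np.float64(0.2), np.float64(0.76))]
pics/top0.png 60 [(np.float64(-0.4), np.float64(0.77)), (np.float64(-0.3), np.float64(0.73)), (np.float64(-0.5), np.float64(0.71)), (np.float64(-0.2), np.float64(0.65))]
pics/top0.png -60 [(np.float64(0.3), np.float64(0.82)), (np.float64(0.2), np.float64(0.81)), (np.float64(0.4), np.float64(0.76)), (np.float64(0.1), np.float64(0.71))]
pics/top2.png 60 [(np.float64(-0.4), np.float64(0.71)), (np.float64(-0.5), np.float64(0.7)), (np.float64(-0.3), np.float64(0.67)), (np.float64(-0.6), np.float64(0.64))]
pics/top2.png -60 [(np.float64(0.3), np.float64(0.63)), (np.float64(0.2), np.float64(0.62)), (np.float64(0.4), np.float64(0.62)), (np.float64(0.5), np.float64(0.6))]
```

View pics/c3.png

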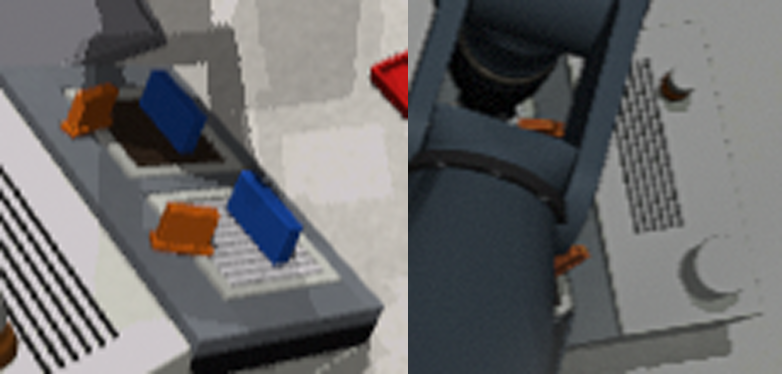

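```bash
python3 - <<'E'
from h import *
c,R,s=tool();print(c,s["q"].round(3))
o=[]
for n in("scene","top"):
    d=eyes.snapshot(n);print(n,d["vfov"],d["cx"],d["cy"],d["rvec"],d["tvec"])
    k=3;I=cv2.resize(d["frame"][:,:,::-1],None,fx=k,fy=k,interpolation=2)
    q=proj(n,[c,c+[0,0,.05],c+[0,0,.1]]);print(q.round(1))
    for a in q: cv2.circle(I,tuple(int(x*k) for x in a),4,(0,255,255),2)
    x,y=[int(v*k) for v in q[1]];o.append(I[max(0,y-250):max(0,y-250)+500,x-200:x+200])
cv2.imwrite("pics/c4.png",np.hstack(o))
E
```

```text
[ 0.62894388 -0.10039019  0.26064206] [-3.340e-01  4.850e-01  1.332e+00  1.000e-03  1.322e+00 -4.910e-01]
scene 53.93891947298943 321.5141144218697 203.91579915885998 [ 2.02824746  1.18984968 -0.51673304] [-0.33999149 -0.21659131  1.38294651]
[[263.9 196.6]
 [261.7 176.2]
 [259.3 153.9]]
top 51.634701876077166 312.8457288437174 202.5242667180528 [ 2.1345037  -2.14033593  0.15873721] [0.08297355 0.55220288 1.3246628 ]
[[376.8 163.5]
 [379.5 158.9]
 [382.5 153.9]]
```

View pics/c4.png

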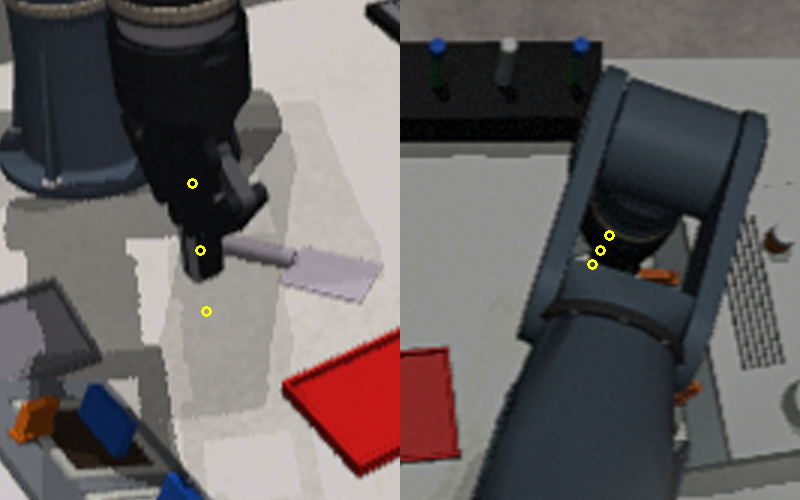

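```bash
python3 - <<'E'
from h import *
print(proj("scene",[[0,0,0],[0,0,.1]]),proj("top",[[0,0,0],[.66,-.03,0]]))
go([.66,-.03,.04])
E
```

```text
[[224.88694034 142.35953428]
 [220.50407758 116.90240599]] [[338.74008735 374.85556196]
 [345.17004069 173.55687099]]
cm in tool axes [-6.64 21.96  4.54]
```

```bash
python3 -m jog '[[[-6.6,4,4.5],0],[[-6.6,8,4.5],0],[[-6.6,12,4.5],0],[[-6.6,16,4.5],0],[[-6.6,20,4.5],0],[[-6.6,23,4.5],0],[[-6.6,24.5,4.5],0],[[-6.6,25.2,4.5],0],[[-6.6,25.2,4.5],0],[[-6.6,25.2,4.5],0]]' 0 20
python3 -m jog '[[[0,0.3,0],0],[[0,0.6,0],0],[[0,0.9,0],0],[[0,0.9,0],0],[[0,0.9,0],0]]' 0 20
python3 - <<'E'
from h import *
c,R,s=tool();print(c,s["force"])
d=eyes.snapshot("scene");I=cv2.resize(d["frame"][:,:,::-1],None,fx=4,fy=4,interpolation=2)
q=proj("scene",[c,c+[0,0,.05]]);print(q)
for a in q: cv2.circle(I,tuple(int(x*4) for x in a),4,(0,255,255),2)
x,y=[int(v*4) for v in q[0]];cv2.imwrite("pics/c5.png",I[y-300:y+150,x-250:x+250])
E
```

```text
t: 4.98
tcp_pos: [0.6608, -0.0321, 0.0092]
tool_rot: [-0.536, 0.46, -0.461, 0.536]
force: [-0.6, 0.1, 0.9]
finger_gap: -0.001
t: 5.4
tcp_pos: [0.6606, -0.031, -0.0002]
tool_rot: [-0.536, 0.46, -0.461, 0.537]
force: [0.3, 0.2, 0.3]
finger_gap: -0.001
[ 6.60568308e-01 -3.10452879e-02 -1.73709591e-04] [0.32118709 0.16851381 0.3277328 ]
[[304.63399587 277.83586488]
 [304.36525458 264.36822827]]
```

View pics/c5.png

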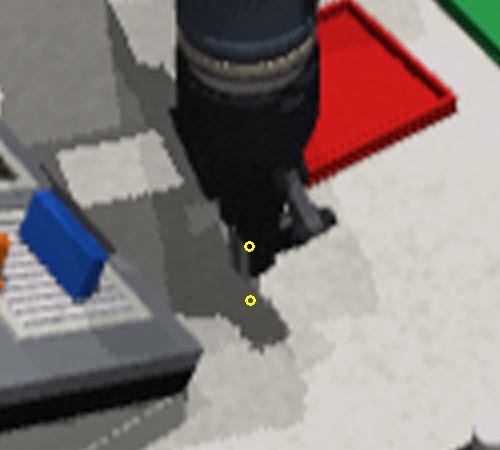

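The fingertips visibly hover about 25 mm above the table although the TCP reads z = 0. I'll touch down carefully to measure this offset.

```bash
python3 -m jog '[[[0,0.4,0],0],[[0,0.8,0],0],[[0,1.2,0],0],[[0,1.6,0],0],[[0,1.6,0],0],[[0,1.6,0],0]]' 0 20
python3 -m jog '[[[0,0.2,0],0],[[0,0.4,0],0],[[0,0.4,0],0],[[0,0.4,0],0]]' 0 20
```

```text
t: 5.95
tcp_pos: [0.6599, -0.031, -0.0175]
tool_rot: [0.537, -0.461, 0.46, -0.536]
force: [0.3, 0.2, 0.8]
finger_gap: 0.001
t: 6.28
tcp_pos: [0.6603, -0.0311, -0.0208]
tool_rot: [0.537, -0.461, 0.461, -0.536]
force: [0.4, 0.8, 0.5]
finger_gap: -0.001
```

```bash
python3 -m jog '[[[0,0.15,0],0],[[0,0.3,0],0],[[0,0.3,0],0],[[0,0.3,0],0]]' 0 20
python3 -m jog '[[[0,0.15,0],0],[[0,0.3,0],0],[[0,0.3,0],0],[[0,0.3,0],0]]' 0 20
```

```text
t: 6.62
tcp_pos: [0.6602, -0.031, -0.0239]
tool_rot: [0.537, -0.461, 0.461, -0.536]
force: [0.3, -0.8, 0.2]
finger_gap: 0.001
t: 6.95
tcp_pos: [0.6602, -0.031, -0.0269]
tool_rot: [0.537, -0.461, 0.46, -0.536]
force: [-0.7, -0.8, 0.0]
finger_gap: -0.0
```

```bash
python3 -m jog '[[[0,0.15,0],0],[[0,0.3,0],0],[[0,0.3,0],0],[[0,0.3,0],0]]' 0 20
python3 -m jog '[[[0,0.15,0],0],[[0,0.3,0],0],[[0,0.3,0],0],[[0,0.3,0],0]]' 0 20
python3 - <<'E'
from h import *
c,R,s=tool();print(c,s["force"])
o=[]
for n in("scene","top"):
    d=eyes.snapshot(n);cv2.imwrite(f"pics/{n}6.png",d["frame"][:,:,::-1]);I=cv2.resize(d["frame"][:,:,::-1],None,fx=4,fy=4,interpolation=2)
    q=proj(n,[c,c+[0,0,.03]])
    for a in q: cv2.circle(I,tuple(int(x*4) for x in a),4,(0,255,255),1)
    x,y=[int(v*4) for v in q[0]];o.append(I[y-250:y+150,x-200:x+200])
cv2.imwrite("pics/c6.png",np.hstack(o))
E
```

```text
t: 7.28
tcp_pos: [0.6602, -0.031, -0.03]
tool_rot: [0.537, -0.461, 0.46, -0.536]
force: [-0.3, -0.0, 0.3]
finger_gap: -0.003
t: 7.62
tcp_pos: [0.6606, -0.0311, -0.031]
tool_rot: [-0.537, 0.46, -0.461, 0.537]
force: [-2.2, 0.1, 8.2]
finger_gap: -0.001
[ 0.66061107 -0.03109944 -0.03098641] [-2.17881307  0.08259891  8.23394734]
```

View pics/c6.png

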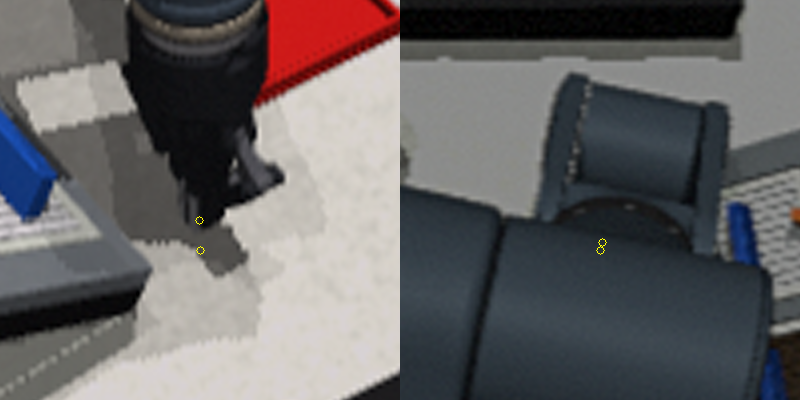

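Contact came at reported z ≈ −0.0305 (8 N), so the real fingertips sit 30 mm above the reported TCP. That is why the sweep passed over the tab. I'll build the offset into the helper and repeat the sweep.

```bash
sed -i 's/return np.array(s\["tcp_pos"\]),/return np.array(s["tcp_pos"])+[0,0,.0305],/' h.py
python3 -m jog '[[[0,-4,0],0],[[0,-8,0],0],[[0,-12,0],0],[[0,-16,0],0],[[0,-20,0],0],[[0,-24,0],0],[[0,-24,0],0]]' 0 20
python3 - <<'E'
from h import *
p=np.load("fit2.npy")[:3];h=p[2]+np.pi/2
for a in ([36,-20,70],[36,-20,27],[36,-71,27],[41,-71,27]): go(d2w(p,a)[0],h)
E
```

```text
t: 8.3
tcp_pos: [0.6661, -0.0321, 0.2174]
tool_rot: [-0.533, 0.455, -0.466, 0.54]
force: [0.4, -0.3, 1.3]
finger_gap: -0.003
cm in tool axes [ 11.67   9.3  -12.17] turn 0.0 or -3.141
cm in tool axes [ 13.8   13.04 -12.23] turn 0.0 or -3.141
cm in tool axes [ 13.8   12.95 -17.33] turn 0.0 or -3.141
cm in tool axes [ 14.23  12.7  -17.33] turn 0.0 or -3.141
```

```bash
python3 -m jog '[[[11.7,0,-12.2],0],[[11.7,0,-12.2],0],[[11.7,0,-12.2],0],[[11.7,0,-12.2],0],[[11.7,0,-12.2],0],[[11.7,0,-12.2],0],[[11.7,0,-12.2],0]]' 0 20
python3 - <<'E'
from h import *
p=np.load("fit2.npy")[:3];h=p[2]+np.pi/2;c,R,s=tool();print(R.round(3))
for a in ([36,-20,27],[36,-71,27],[41,-71,27]): go(d2w(p,a)[0],h)
E
```

```text
t: 8.88
tcp_pos: [0.5577, -0.1652, 0.2072]
tool_rot: [-0.536, 0.461, -0.461, 0.537]
force: [0.8, 1.0, 0.6]
finger_gap: -0.003
[[ 0.15   0.001  0.989]
 [-0.989  0.     0.15 ]
 [-0.    -1.     0.001]]
cm in tool axes [ 2.37 12.13  0.73] turn -0.001 or 3.141
cm in tool axes [ 2.38 12.13 -4.37] turn -0.001 or 3.141
cm in tool axes [ 2.81 11.88 -4.37] turn -0.001 or 3.141
```

```bash
python3 -m jog '[[[2.3,4,0.7],0],[[2.3,8,0.7],0],[[2.3,10.5,0.7],0],[[2.3,12.1,0.7],0],[[2.3,12.1,0.2],0],[[2.3,12.1,-0.3],0],[[2.3,12.1,-0.8],0],[[2.3,12.1,-1.3],0],[[2.3,12.1,-1.7],0],[[2.3,12.1,-2.1],0],[[2.3,12.1,-2.5],0],[[2.3,12.1,-2.9],0],[[2.3,12.1,-3.3],0],[[2.3,12.1,-3.7],0],[[2.3,12.1,-4.1],0],[[2.3,12.1,-4.4],0],[[2.6,12,-4.4],0],[[2.9,11.8,-4.4],0],[[2.9,11.8,-4.4],0]]' 0 20
python3 - <<'E'
from h import *
from fit2 import *
p=np.load("fit2.npy")[:3];cv2.imwrite("pics/scene7.png",eyes.snapshot("scene")["frame"][:,:,::-1])
o=blobs("scene","pics/scene7.png");print([(k,q[0].round(1),q[1]) for k in o for q in o[k]]);c,R,s=tool();print(((c-[p[0],p[1],.075])@deckR(p[2])*1000).round(1))
for th in(1,1.2,1.4,1.6):print(th,*[np.round(x,1) for x in hullc("scene",np.r_[d2w(p,fin(-60,th)),d2w(p,plate(-60,th))])])
E
```

```text
t: 10.47
tcp_pos: [0.5147, -0.1973, 0.0878]
tool_rot: [-0.536, 0.465, -0.457, 0.536]
force: [-0.9, 7.5, -1.3]
finger_gap: -0.004
[('b', array([257.3, 263.5]), np.float64(324.6875)), ('b', array([230.3, 232.2]), np.float64(271.6875)), ('o', array([234.1, 267.2]), np.float64(236.25)), ('o', array([200.4, 230.5]), np.float64(192.0))]
[ 38.3 -74.6  27.9]
1 [203.6 231.5] 124.2
1.2 [202.8 231.2] 160.4
1.4 [202.  230.9] 192.4
1.6 [201.2 230.8] 219.0
```

```bash
python3 -m jog '[[[-0.5,0,0],0],[[-1,-0.2,0.5],0],[[-1,-4,0.5],0],[[-1,-8,0.5],0],[[-1,-10,0.5],0],[[-4,-10,1],0],[[-5,-10,1],0],[[-5,-10,1],0],[[-5,-10,1],0]]' 8.5 20
python3 - <<'E'
from h import *
from fit2 import *
p=np.load("fit2.npy")[:3];cv2.imwrite("pics/scene8.png",eyes.snapshot("scene")["frame"][:,:,::-1])
o=blobs("scene","pics/scene8.png");print([(k,q[0].round(1),q[1]) for k in o for q in o[k]])
for th in(1.2,1.4,1.6,1.75):print(th,*[np.round(x,1) for x in hullc("scene",np.r_[d2w(p,fin(-60,th)),d2w(p,plate(-60,th))])])
for a in [-18.7,-60,15],: go(d2w(p,a)[0],p[2]+np.pi/2)
E
```

```text
t: 11.27
tcp_pos: [0.5204, -0.1494, 0.1889]
tool_rot: [0.537, -0.46, 0.46, -0.537]
force: [-0.6, 0.0, -0.6]
finger_gap: 0.999
[('b', array([257.2, 263.4]), np.float64(325.6875)), ('b', array([230.4, 232.6]), np.float64(245.1875)), ('o', array([234.1, 267.1]), np.float64(237.25)), ('o', array([200.5, 230.3]), np.float64(197.4375))]
1.2 [202.8 231.2] 160.4
1.4 [202.  230.9] 192.4
1.6 [201.2 230.8] 219.0
1.75 [200.6 230.9] 234.6
cm in tool axes [ 0.3  14.05  0.19] turn 0.001 or -3.141
```

```bash
python3 -m jog '[[[0.3,4,0.2],0],[[0.3,8,0.2],0],[[0.3,10,0.2],0],[[0.3,11.5,0.2],0],[[0.3,12.7,0.2],0],[[0.3,13.5,0.2],0],[[0.3,13.5,0.2],0],[[0.3,13.5,0.2],0]]' 8.5 20
python3 - <<'E'
from h import *
p=np.load("fit2.npy")[:3];c,R,s=tool();print(s["force"],((c-[p[0],p[1],.075])@deckR(p[2])*1000).round(1))
go(d2w(p,[-18.7,-60,15])[0])
I=eyes.snapshot("scene")["frame"][:,:,::-1];cv2.imwrite("pics/c9.png",cv2.resize(I[170:300,170:300],(600,600),interpolation=2))
E
```

```text
t: 11.98
tcp_pos: [0.523, -0.1528, 0.0536]
tool_rot: [0.537, -0.461, 0.46, -0.536]
force: [-0.2, -0.2, 0.4]
finger_gap: 0.995
[-0.2188175  -0.23506268  0.42852629] [-15.8 -59.8  19.7]
cm in tool axes [-0.01  0.55 -0.02]
```

View pics/c9.png

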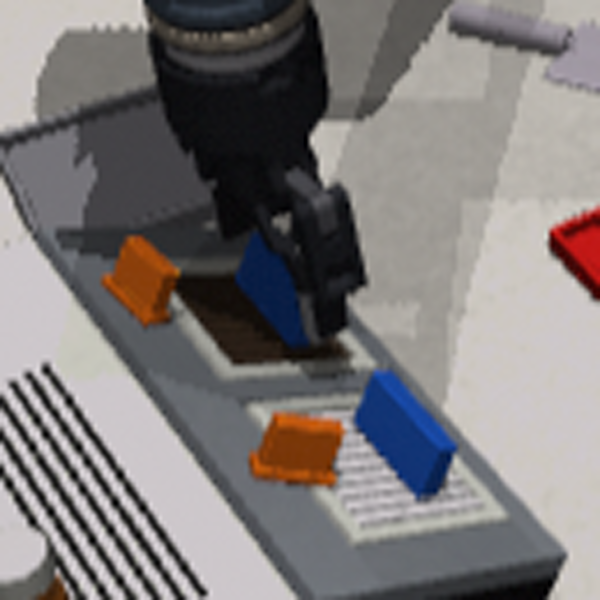

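The tab is turned aside to roughly 1.6 rad, and the fingers straddle the ends of the blue handle, with the near finger at about (330,290). I'll go slightly lower and grip.

```bash
python3 -m jog '[[[0,0.2,0],0],[[0,0.4,0],0],[[0,0.4,0],0]]' 8.5 60
python3 -m jog '[[[0,0,0],0],[[0,0,0],0],[[0,0,0],0],[[0,0,0],0],[[0,0,0],0],[[0,0,0],0],[[0,0,0],0],[[0,0,0],0]]' 5 60
```

```text
t: 12.28
tcp_pos: [0.5233, -0.1524, 0.0506]
tool_rot: [-0.536, 0.46, -0.461, 0.537]
force: [0.3, -0.7, -0.0]
finger_gap: 0.997
t: 12.95
tcp_pos: [0.5233, -0.1523, 0.051]
tool_rot: [-0.537, 0.46, -0.461, 0.537]
force: [-0.7, 0.6, 5.3]
finger_gap: 0.689
```

```bash
python3 -m jog '[[[-0.1,-0.2,0],0],[[-0.25,-0.5,0],0],[[-0.45,-0.85,0],0],[[-0.65,-1.25,0],0],[[-0.9,-1.7,0],0],[[-1.15,-2.2,0],0],[[-1.4,-3,0],0],[[-1.4,-4,0],0],[[-1.4,-5,0],0],[[-1.4,-6.5,0],0],[[-1.4,-8,0],0],[[-1.4,-10,0],0],[[-1.4,-12,0],0],[[-1.4,-12,0],0],[[-1.4,-12,0],0]]' - 60
python3 - <<'E'
from h import *
from fit2 import *
I=eyes.snapshot("scene")["frame"][:,:,::-1];cv2.imwrite("pics/scene10.png",I);cv2.imwrite("pics/c10.png",cv2.resize(I[130:290,170:330],(560,560),interpolation=2))
t=np.load("fit.npy")[1];print(t);c,R,s=tool();print(c,R.round(3),s["q"])
go([t[0],t[1],.16],np.pi/2+t[2])
E
```

```text
t: 14.2
tcp_pos: [0.5219, -0.1389, 0.172]
tool_rot: [-0.536, 0.459, -0.462, 0.537]
force: [0.0, 0.9, -0.6]
finger_gap: 0.683
[0.5220313  0.28141409 0.00814384]
[ 0.52089875 -0.13838946  0.20121522] [[ 0.151  0.001  0.988]
 [-0.988 -0.     0.151]
 [ 0.001 -1.     0.001]] [-4.67102485e-01  4.50694331e-01  1.68096007e+00 -1.25308803e-05
  1.00905926e+00 -6.19061246e-01]
cm in tool axes [-41.48   4.1    6.46] turn -1.427 or 1.715
```

View pics/c10.png

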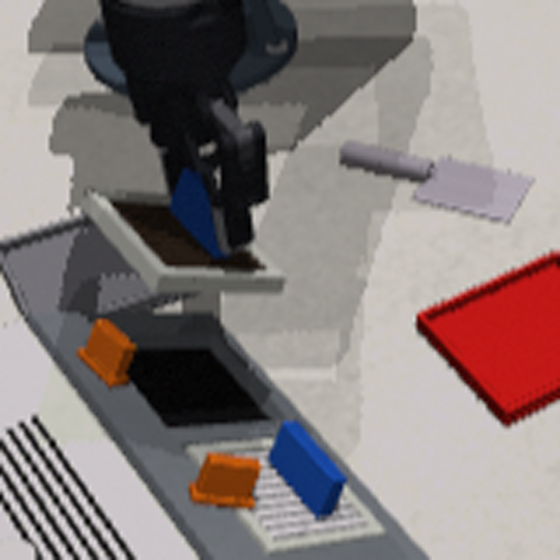

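```bash
python3 - <<'E'
from h import *
p=np.load("fit2.npy")[:3];c,R,s=tool()
m=np.array([c[0]+.05*.988,c[1]+.05*.15,.185])
for tl in(-20,0,10,20,30):
    d=(Ro.from_euler('z',p[2])*Ro.from_euler('y',-tl,degrees=True)).apply([1,0,0])*.045
    q=proj("scene",[m+d,m-d])*3.5;print(tl,(q[1]-q[0]).round())
E
```

```text
-20 [116. -94.]
0 [129. -61.]
10 [130. -41.]
20 [128. -20.]
30 [121.   2.]
```

```bash
python3 -m jog '[[[-41.5,0,6.1],-1.427],[[-41.5,0,6.1],-1.427],[[-41.5,0,6.1],-1.427],[[-41.5,0,6.1],-1.427],[[-41.5,0,6.1],-1.427],[[-41.5,0,6.1],-1.427],[[-41.5,0,6.1],-1.427],[[-41.5,0,6.1],-1.427],[[-41.5,0,6.1],-1.427],[[-41.5,0,6.1],-1.427],[[-41.5,0,6.1],-1.427],[[-41.5,0,6.1],-1.427],[[-41.5,0,6.1],-1.427],[[-41.5,0,6.1],-1.427],[[-41.5,0,6.1],-1.427],[[-41.5,0,6.1],-1.427]]' - 60
python3 - <<'E'
from h import *
t=np.load("fit.npy")[1];c,R,s=tool();print(R.round(3))
go([t[0]-.004,t[1],.032],np.pi/2+t[2])
E
```

```text
t: 15.58
tcp_pos: [0.5183, 0.2803, 0.1698]
tool_rot: [0.707, 0.002, -0.003, -0.707]
force: [1.2, -0.7, -1.3]
finger_gap: 0.685
[[ 1.    -0.001 -0.006]
 [ 0.006 -0.     1.   ]
 [-0.001 -1.    -0.   ]]
cm in tool axes [-1.000e-02  1.683e+01  1.200e-01] turn -0.002 or 3.14
```

```bash
python3 -m jog '[[[0,3,0.1],0],[[0,6,0.1],0],[[0,9,0.1],0],[[0,11.5,0.1],0],[[0,13.5,0.1],0],[[0,15,0.1],0],[[0,15.8,0.1],0],[[0,15.8,0.1],0],[[0,15.8,0.1],0]]' - 60
python3 - <<'E'
from h import *
print(tool()[0])
o=[]
for n in("scene","top"):
    I=eyes.snapshot(n)["frame"][:,:,::-1];cv2.imwrite(f"pics/{n}11.png",I)
    o.append(cv2.resize(I[150:260,310:440] if n=="scene" else I[160:270,190:320],(400,338),interpolation=2))
cv2.imwrite("pics/c11.png",np.hstack(o))
E
```

```text
t: 16.33
tcp_pos: [0.5188, 0.2817, 0.0123]
tool_rot: [-0.707, -0.003, 0.003, 0.707]
force: [0.1, -0.4, -1.6]
finger_gap: 0.685
[0.5188135  0.28173266 0.04283837]
```

```bash
python3 -m jog '[[[0,0.1,0],0],[[0,0.2,0],0],[[0,0.3,0],0],[[0,0.4,0],0],[[0,0.5,0],0],[[0,0.6,0],0],[[0,0.6,0],0]]' - 20
```

```text
t: 17.02
tcp_pos: [0.5182, 0.282, 0.006]
tool_rot: [0.707, 0.003, -0.003, -0.707]
force: [-0.3, -0.4, -0.9]
finger_gap: 0.686
```

```bash
python3 -m jog '[[[0,0.15,0],0],[[0,0.3,0],0],[[0,0.45,0],0],[[0,0.6,0],0],[[0,0.6,0],0]]' - 20;  python3 -m jog '[[[0,0.15,0],0],[[0,0.3,0],0],[[0,0.45,0],0],[[0,0.6,0],0],[[0,0.6,0],0]]' - 20
```

```text
t: 17.43
tcp_pos: [0.5197, 0.2822, 0.0036]
tool_rot: [-0.707, -0.004, 0.002, 0.707]
force: [-3.2, -1.9, 20.5]
finger_gap: 0.684
t: 17.85
tcp_pos: [0.5258, 0.2824, 0.0003]
tool_rot: [-0.706, -0.008, -0.002, 0.708]
force: [2.2, -5.0, 28.5]
finger_gap: 0.685
```

```bash
python3 - <<'E'
from h import *
print(tool()[0],tool()[2]["force"])
o=[]
for n in("scene","top"):
    I=eyes.snapshot(n)["frame"][:,:,::-1];cv2.imwrite(f"pics/{n}12.png",I)
    o.append(cv2.resize(I[150:260,310:440] if n=="scene" else I[160:270,190:320],(400,338),interpolation=2))
cv2.imwrite("pics/c12.png",np.vstack([np.hstack(o)[:,:],]))
E
```

```text
[0.5257767  0.28240937 0.03082823] [ 2.19250211 -5.03713168 28.48784782]
```

```bash
cat > asc.py <<'E'
from h import *
import sys
def asc(f,x0,x1,y0,y1):
    I=cv2.imread(f);H=cv2.cvtColor(I,cv2.COLOR_BGR2HSV)
    for y in range(y0,y1):
        r=''
        for x in range(x0,x1):
            h,s,v=H[y,x]
            r+='B' if 100<=h<=130 and s>140 and v>50 else 'G' if 45<=h<=90 and s>110 else 'n' if (h<25) and s>70 and v<110 else '#' if v<60 else 'W' if v>150 else '.' 
        print(y,r)
def corners(c,tl,off=(-4,37),n="scene"):
    Rr=Ro.from_euler('y',-tl,degrees=True);ax=c+[0,0,.0252]
    return proj(n,[ax+Rr.apply([(a*45-off[0])/1000,b*.05,(12-off[1])/1000]) for a,b in((1,1),(1,-1),(-1,-1),(-1,1))]).round(0).astype(int).tolist()
if __name__=="__main__":
    c=tool()[0]
    asc(sys.argv[1],335,425,165,235)
    for tl in(0,10,20,30): print(tl,corners(c,tl))
E
python3 asc.py pics/scene12.png
```

```text
165 WWWWWWWWWW.nnnn.WWWWWWWWWWn.nWWWWWW.##################################WWWWWWWWWWWWWWWW....
166 WWWWWWWWWWWW.nnn.WWWWWWW.n.WWWWWWWW##################################.WWWWWWWWWWWWWWW.....
167 WWWWWWWWWWWWWW.nnn.WWW.n.WWWWWWWWW.##################################WWWWWWWWWWWWWWWW.....
168 .WWWWWWWWWWWWWWWnnnnWn.nWWWWWWWWW..##################################WWWWWWWWWWWWWWWW.....
169 .WWWWWWWWWWWWWWWW.nnn.WWWW....W..##############################.####.WWWWWWWWWWWWWWWW.....
170 ....WWWWWWWWWWWWWWW.WWWWW.###..################################.####WWWWWWWWWWWWWW........
171 .....WWWWWWWWWWWWWWWWWWWW.####################################.W####WWWWWWWWWWWW..........
172 .......WWWWWWWWWWWWWWWWWW.####################################..###.WWWWWWWWWWW.....n.....
173 .........WWWWWWWWWWWWWWWW.#########################################.WWWWWWWWWWW.....nn....
174 ...........WWWWWWWWWWWWWW.#########################################WWWWWWWWWWWW.....nnn...
175 .....WW........WWWWWWWWWW.########.####.###########################WWWWWWWWWWWW.....nnnn..
176 .....WWW.........WWWWWWWW.#############.W########.W
[... 5056 characters left out ...]
WWWWWWWWWWWWWWWWWW
230 WWWWWWWWWWWWWW..nnnnnWWWWWWWWWWWWWWWWWWWWWWWWWWWWWWWWWWWWWWWWWWWWWWWWWWWWWWWWWWWWWWWWWWWWW
231 WWWWWWWWWWWWW.nnnn..WWWWWWWWWWWWWWWWWWWWWWWWWWWWWWWWWWWWWWWWWWWWWWWWWWWWWWWWWWWWWWWWWWWWWW
232 WWWWWWWWWWW.nnnnn.WWWWWWWWWWWWWWWWWWWWWWWWWWWWWWWWWWWWWWWWWWWWWWWWWWWWWWWWWWWWWWWWWWWWW...
233 WWWWWWWWW.n.nnn.WWWWWWWWWWWWWWWWWWWWWWWWWWWWWWWWWWWWWWWWWWWWWWWWWWWWWWWWWWWWWWWWWWWWW.....
234 WWWWWWW.n.n.n.WWWWWWWWWWWWWWWWWWWWWWWWWWWWWWWWWWWWWWWWWWWWWWWWWWWWWWWWWWWWWWWWWWWWW.......
0 [[404, 200], [375, 212], [357, 193], [385, 183]]
10 [[405, 198], [376, 210], [358, 196], [385, 185]]
20 [[406, 196], [377, 208], [359, 198], [386, 188]]
30 [[407, 194], [377, 205], [360, 201], [388, 191]]
```

```bash
python3 -m jog '[[[0,-0.15,0],0],[[0,-0.3,0],0],[[0,-0.3,0],0]]' 5.8 20; python3 -m jog '[[[0,0,0],0],[[0,0,0],0]]' 5.86 20;  python3 -m jog '[[[0,0,0],0],[[0,0,0],0]]' 5.9 20; python3 - <<'E'
from h import *
cv2.imwrite("pics/scene13.png",eyes.snapshot("scene")["frame"][:,:,::-1])
E
python3 asc.py pics/scene13.png | sed -n '28,50p;71,80p'
```

```text
t: 18.2
tcp_pos: [0.5247, 0.2826, 0.0008]
tool_rot: [-0.706, -0.008, -0.001, 0.708]
force: [4.1, -2.5, 13.2]
finger_gap: 0.686
t: 18.37
tcp_pos: [0.5247, 0.2825, 0.0008]
tool_rot: [-0.706, -0.008, -0.001, 0.708]
force: [5.4, -2.9, 12.5]
finger_gap: 0.69
t: 18.53
tcp_pos: [0.5247, 0.2825, 0.0007]
tool_rot: [-0.706, -0.008, -0.001, 0.708]
force: [4.7, -2.4, 12.3]
finger_gap: 0.688
192 ...................GGGGGGGGGGGGG#####..BBBBBBBBBBBBBBBB#.....WWWWWWWWWWWWWWWWWWWWWWWWWWWWW
193 ...............G.GGGGGGGGGGGGGGG#####..BBBBBBBBBBBBBBBB##.....WWWWWWWWWWWWWWWWWWWWWWWWWWWW
194 ............GGGGGGGGGGGGGGGGGGGG#####.#BBBBBBBBBBBBBBBB#nn##.....WWWWWWWWWWWWWWWWWWWWWWWWW
195 ............GGGGGGGGGGGGGGGGGGGGG####.#BBBBBBBBBBBBB.#nnnnnnn##...WWWWWWWWWWWWWWWWWWWWWWWW
196 ............GGGGGGGGGGGGGGGGGGGG#####.#BBBBBBBBBBB##nnnnnnnnnnnn.WWWWWWWWWWWWWWWWWWWWWWWWW
197 ............GGGGGGGGGGGGGGGGGG...###..#BBBBBBBB##nnnnnnnnnnnn...WWWWWWWWWWWWWWWWWWWWWWWWWW
198 ............GGGGGGGGGGGGGG#.....####..BBBBBBB#nnnnnnnnnnnnn..WWWWWWWWWWWWWWWWWWWWWWWWWWWWW
199 W............GGGGGGGGGGGG.....##nnn###BBBB##nnnnn
[... 973 characters left out ...]
WWWWWWWWWWWWWWWWWW
210 .n.WWWWWWWWWWWWWWWWWWW..GGGGGGGGGGGGGGGG#......GGGGGGGGGGGGGGGGGGGG..WWWWWWWWWWWWWWWWWWWWW
211 nnn.WWWWWWWWWWWWWWWWWWW..GGGGGGGGGGGGGGGGGG..GGGGGGGGGGGGGGGGGGGG..WWWWWWWWWWWWWWWWWWWWWWW
212 .nnn.WWWWWWWWWWWWWWWWWWW..GGGGGGGGGGGGGGGGGGGGGGGGGGGGGGGGGGGGG..WWWWWWWWWWWWWWWWWWWWWWWWW
213 W.nnn.WWWWWWWWWWWWWWWWWWW..GGGGGGGGGGGGGGGGGGGGGGGGGGGGGGGGG...WWWWWWWWWWWWWWWWWWWWWWWWWWW
214 WW..nn.WWWWWWWWWWWWWWWWWWW..GGGGGGGGGGGGGGGGGGGGGGGGGGGGGG..WWWWWWWWWWWWWWWWWWWWWWWWWWWWWW
0 [[403, 200], [375, 211], [357, 193], [385, 182]]
10 [[405, 198], [376, 210], [357, 195], [385, 185]]
20 [[406, 196], [377, 207], [358, 198], [386, 188]]
30 [[406, 193], [377, 205], [360, 201], [387, 190]]
```

```bash
for i in 1; do python3 -m jog '[[[0,0,0],0],[[0,0,0],0]]' 5.96 20; done | egrep 'z|pos|force|gap'; python3 -m jog '[[[0,0,0],0],[[0,0,0],0]]' 6.02 20| egrep 'pos|force|gap'; python3 - <<'E'
from h import *
cv2.imwrite("pics/scene14.png",eyes.snapshot("scene")["frame"][:,:,::-1])
E
python3 asc.py pics/scene14.png | sed -n '28,50p'
```

```text
tcp_pos: [0.5247, 0.2825, 0.0005]
force: [4.0, -3.5, 11.7]
finger_gap: 0.695
tcp_pos: [0.5192, 0.2823, -0.0022]
force: [0.4, 1.3, 0.0]
finger_gap: 0.703
192 ...................GGGGGGGGGGG######.#GGGGBBBBBBBBBBBBBB..GGG.WWWWWWWWWWWWWWWWWWWWWWWWWWWW
193 ..W............GGGGGGGGGGGGGGG######.#BBBBBBBBBBBBBBBBBB....GGGWWWWWWWWWWWWWWWWWWWWWWWWWWW
194 ............GGGGGGGGGGGGGGGGGG#####..#BBBBBBBBBBBBBBBBBB.....GGGWWWWWWWWWWWWWWWWWWWWWWWWWW
195 ............GGGGGGGGGGGGGGGGGGG####..#BBBBBBBBBBBBBBBBBB...W..GGGWWWWWWWWWWWWWWWWWWWWWWWWW
196 ............GGGGGGGGGGGGGGGGGGGG###..#BBBBBBBBBBBBBBBBBBn#..WWW.GGWWWWWWWWWWWWWWWWWWWWWWWW
197 ............GGGGGGGGGGGGGGGGGGG.###..#BBBBBBBBBBBBBBBBBBnnn..WWW.GGWWWWWWWWWWWWWWWWWWWWWWW
198 W...........GGGGGGGGGGGGGGGG....#####BBBBBBBBBBBBBBBBBB#nnnn..WWW..GGWWWWWWWWWWWWWWWWWWWWW
199 W............GGGGGGGGGGGG.......#####BBBBBBBBBBBBBBB#nnnnnnnnn.WWWW.GGWWWWWWWWWWWWWWWWWWWW
200 WWW...........GGGGGGGGGGG.....###nnnnBBBBBBBBBBBBB#nnnnnnnnnnnn..WWW.GGWWWWWWWWWWWWWWWWWWW
201 WWWWWW.........GGGGGGGGGG.....#nnnnnnBBBBBBBBBB#nnnnnnnnnnnnnnnnn.WWWWGGWWWWWWWWWWWWWWWW
[... 537 characters left out ...]
..WWWWWW........GGG.WWWWWWWWWWWWWWW
208 WWWWWWWWWWWWWWWW.WW...GGGGGGGGG.....WW..nnnnnnnnnnnnn.WWWWWW..........GG..WWWWWWWWWWWWWWWW
209 .WWWWWWWWWWWWWWWWWWWW..GGGGGGGGG.....WWW.nnnnnnnnn..WWWWWW.........GGG.WWWWWWWWWWWWWWWWWWW
210 nn.WWWWWWWWWWWWWWWWWWW..GGGGGGGGG......WW.nnnnnn.WWWWWW..........GG#.WWWWWWWWWWWWWWWWWWWWW
211 nnn.WWWWWWWWWWWWWWWWWWW..GGGGGGGGG#.....WW.#n...WWWWW..........GG#...WWWWWWWWWWWWWWWWWWWWW
212 .nn..WWWWWWWWWWWWWWWWWWW..GGGGGGGGG#.....WWW.WWWWWW.........GGG...WWWWWWWWWWWWWWWWWWWWWWWW
213 W.nnn.WWWWWWWWWWWWWWWWWWW..GGGGGGGGGG.....WWWWWW..........GG##..WWWWWWWWWWWWWWWWWWWWWWWWWW
214 WW.nnn.WWWWWWWWWWWWWWWWWWW..GGGGGGGGGG......W..........GGG#...WWWWWWWWWWWWWWWWWWWWWWWWWWWW
```

```bash
python3 -m jog '[[[0,0,0],0],[[0,0,0],0],[[0,0,0],0],[[0,0,0],0]]' 7.6 20; python3 -m jog '[[[0,-1,0],0],[[0,-2,0],0],[[0,-4,0],0],[[0,-7,0],0],[[0,-11,0],0],[[0,-15,0],0],[[0,-18,0],0],[[0,-18,-4],0],[[0,-18,-8],0],[[0,-18,-12],0],[[0,-18,-16],0],[[0,-18,-20],0],[[0,-18,-20],0],[[0,-18,-20],0],[[0,-18,-20],0]]' 8 20
cat > chk.py <<'E'
from h import *
t=np.load("fit.npy")[1]
def blob(n,f,pts):  # brown pleat + blue centroid
    I=cv2.resize(cv2.imread(f),None,fx=4,fy=4,interpolation=cv2.INTER_CUBIC);H=cv2.cvtColor(I,cv2.COLOR_BGR2HSV);h,s,v=cv2.split(H)
    roi=np.zeros(h.shape,np.uint8);cv2.fillConvexPoly(roi,cv2.convexHull(np.int32(pts*4)),1)
    g=(h>=45)&(h<=90)&(s>110)
    b=(h>=100)&(h<=130)&(s>140)&(v>50)&(roi>0);br=(h<25)&(s>70)&(v<110)&(roi>0)
    return b,br,roi,I
cor=lambda c,yaw,z,sx,sy,o=0:[np.array([c[0],c[1],0])+Ro.from_euler('z',yaw).apply([o+a*sx,b*sy,z]) for a,b in((1,1),(1,-1),(-1,-1),(-1,1))]
for n in("scene","top"):
    f=f"pics/{n}15.png";cv2.imwrite(f,eyes.snapshot(n)["frame"][:,:,::-1])
    roi=proj(n,cor(t,t[2],.016,.066,.071)+cor(t,t[2],.065,.066,.071))
    b,br,_,I=blob(n,f,roi)
    a=np.argwhere(br|b)[:,::-1].astype(np.float32);r=cv2.minAreaRect(a)
    print(n,"pleat+blue hull centre",np.round(np.array(r[0])/4,1),np.round(np.array(r[1])/4,1),r[2],"blue",np.round(np.argwhere(b).mean(0)[::-1]/4,1),b.sum()/16)
    print(" model at tray centre: face centre",proj(n,[[t[0],t[1],.017]]).round(1),"corners",proj(n,cor(t,t[2],.017,.045,.05)).round(1).tolist())
    for dx in(0,.005,.01):
        P=[np.array([t[0]+dx,t[1],.005])+q for q in np.array([[-.008+i*.006,j*.03,.027+k*.015] for i in(-1,1) for j in(-1,1) for k in(-1,1)])]
        M=cv2.moments(cv2.convexHull(np.float32(proj(n,P))));print(" dx",dx,"blue centroid",round(M['m10']/M['m00'],1),round(M['m01']/M['m00'],1),M['m00'])
E
python3 chk.py; sed -i 's/335,425,165,235/335,425,180,226/' asc.py; python3 asc.py pics/scene15.png | head -46
```

```text
t: 19.3
tcp_pos: [0.5179, 0.282, -0.0032]
tool_rot: [0.707, 0.003, -0.003, -0.707]
force: [0.7, 0.4, 0.2]
finger_gap: 0.891
t: 20.55
tcp_pos: [0.5202, 0.0821, 0.1781]
tool_rot: [-0.707, -0.003, 0.002, 0.707]
force: [-0.5, 1.1, 0.6]
finger_gap: 0.935
scene pleat+blue hull centre [382.4 200.2] [19.4 31.3] 66.9295883178711 blue [381.6 195.8] 200.5625
 model at tray centre: face centre [[377.6 198.8]] corners [[400.9, 202.2], [372.6, 213.7], [354.7, 195.4], [382.2, 185.1]]
 dx 0 blue centroid 376.5 193.3 204.67979838256724
 dx 0.005 blue centroid 377.5 194.3 205.47993497434072
 dx 0.01 blue centroid 378.5 195.2 206.2838529420551
top pleat+blue hull centre [253.4 206.6] [20.5 22.9] 89.11859893798828 blue [252.3 209.1] 72.5
 model at tray centre: face centre [[253.5 212.9]] corners [[238.9, 199.8], [268.4, 199.5], [268.2, 226.0], [238.4, 226.4]]
 dx 0 blue centroid 252.7 214.6 90.07279665383976
 dx 0.005 blue centroid 252.7 213.1 90.5123821926536
 dx 0.01 blue centroid 252.7 211.6 90.95047213626094
180 WWWWWWWWWWWWWWWWWWWWWWWWWWWWWWWWWWWWWWWWWWWWWWWWWWWWWWWWWWWWWWWWWWWWWWWWWWWWWWWWWWWWWWW.
[... 3577 characters left out ...]
WWWWWWWWWWWWWWWWWWWWWWWWWWWWWWWWWWW
219 WWWWWWWWnnn.WWWWWWWWWWWWWWWWWWW.GGGGGGGGGGGGGG#...WWWWWWWWWWWWWWWWWWWWWWWWWWWWWWWWWWWWWWWW
220 WWWWWWWW.nnn.WWWWWWWWWWWWWWWWWWWW#GGGGGGGGG#...WWWWWWWWWWWWWWWWWWWWWWWWWWWWWWWWWWWWWWWWWWW
221 WWWWWWWWW.nnn.WWWWWWWWWWWWWWWWWWW.GGGGGGG....WWWWWWWWWWWWWWWWWWWWWWWWWWWWWWWWWWWWWWWWWWWWW
222 WWWWWWWWWW..nn.WWWWWWWWWWWWWWWWWWW.GGGG....WWWWWWWWWWWWWWWWWWWWWWWWWWWWWWWWWWWWWWWWWWWWWWW
223 WWWWWWWWWWWW.nn.WWWWWWWWWWWWWWWWWWW...WWWWWWWWWWWWWWWWWWWWWWWWWWWWWWWWWWWWWWWWWWWWWWWWWWWW
224 WWWWWWWWWWWWWWnn.WWWWWWWWWWWWWWWWWWWWWWWWWWWWWWWWWWWWWWWWWWWWWWWWWWWWWWWWWWWWWWWWWWWWWWWWW
225 WWWWWWWWWWWWWWW.n.WWWWWWWWWWWWWWWWWWWWWWWWWWWWWWWWWWWWWWWWWWWWWWWWWWWWWWWWWWWWWWWWWWWWWWWW
```

The filter was released flat-ish, but the numbers put it about 18 mm too far in +x, with its +x edge resting on the tray wall (about 7° tilt). I'll regrip it, shift it −x and lower it again.

```bash
python3 - <<'E'
from h import *
go([.530,.2815,.023],np.pi/2+.008)
E
python3 -m jog '[[[1,0,4],0],[[1,0,8],0],[[1,0,12],0],[[1,0,16],0],[[1,0,20],0],[[1,0,20],0],[[1,4,20],0],[[1,8,20],0],[[1,12,20],0],[[1,15,20],0],[[1,17,20],0],[[1,18,20],0],[[1,18.4,20],0],[[1,18.4,20],0],[[1,18.4,20],0]]' 8.5 30
python3 -m jog '[[[0,0,0],0],[[0,0,0],0],[[0,0,0],0],[[0,0,0],0],[[0,0,0],0],[[0,0,0],0]]' 5 30
```

```text
cm in tool axes [ 1.19 18.52 19.8 ] turn 0.002 or -3.14
t: 21.9
tcp_pos: [0.5293, 0.2829, -0.0056]
tool_rot: [-0.707, -0.004, 0.002, 0.707]
force: [1.3, -0.2, 0.9]
finger_gap: 0.993
t: 22.4
tcp_pos: [0.5295, 0.2825, -0.005]
tool_rot: [-0.707, -0.004, 0.002, 0.707]
force: [-0.6, 0.3, 6.0]
finger_gap: 0.699
```

```bash
python3 -m jog '[[[0,-0.5,0],0],[[0,-1,0],0],[[0,-1.5,0],0],[[-0.6,-1.5,0],0],[[-1.2,-1.5,0],0],[[-1.8,-1.5,0],0],[[-1.8,-1.5,0],0],[[-1.8,-1.1,0],0],[[-1.8,-0.8,0],0],[[-1.8,-0.5,0],0],[[-1.8,-0.2,0],0],[[-1.8,-0.2,0],0],[[-1.8,-0.2,0],0]]' - 30
python3 chk.py
```

```text
t: 23.48
tcp_pos: [0.5106, 0.2819, -0.005]
tool_rot: [0.707, 0.003, -0.003, -0.707]
force: [-0.1, -0.6, -1.3]
finger_gap: 0.696
scene pleat+blue hull centre [378.6 197.6] [21.  28.6] 58.32453155517578 blue [378.5 192.2] 171.25
 model at tray centre: face centre [[377.6 198.8]] corners [[400.9, 202.2], [372.6, 213.7], [354.7, 195.4], [382.2, 185.1]]
 dx 0 blue centroid 376.5 193.3 204.67979838256724
 dx 0.005 blue centroid 377.5 194.3 205.47993497434072
 dx 0.01 blue centroid 378.5 195.2 206.2838529420551
top pleat+blue hull centre [259.3 214.5] [15.2 38.9] 15.068489074707031 blue [nan nan] 0.0
 model at tray centre: face centre [[253.5 212.9]] corners [[238.9, 199.8], [268.4, 199.5], [268.2, 226.0], [238.4, 226.4]]
 dx 0 blue centroid 252.7 214.6 90.07279665383976
 dx 0.005 blue centroid 252.7 213.1 90.5123821926536
 dx 0.01 blue centroid 252.7 211.6 90.95047213626094chk.py:15: RuntimeWarning: Mean of empty slice.
  print(n,"pleat+blue hull centre",np.round(np.array(r[0])/4,1),np.round(np.array(r[1])/4,1),r[2],"blue",np.round(np.argwhere(b).mean(0)[::-1]/4,1),b.sum()/16)
  ret = um.true_divide(
```

```bash
python3 -m jog '[[[0,0.2,0],0],[[0,0.4,0],0],[[0,0.4,0],0],[[0,0.4,0],0]]' - 20;python3 -m jog '[[[0,0.15,0],0],[[0,0.3,0],0],[[0,0.3,0],0],[[0,0.3,0],0]]' - 20
```

```text
t: 23.92
tcp_pos: [0.5129, 0.282, -0.0072]
tool_rot: [-0.707, -0.005, 0.001, 0.707]
force: [1.3, -1.7, 6.3]
finger_gap: 0.694
t: 24.25
tcp_pos: [0.5148, 0.2821, -0.0094]
tool_rot: [-0.707, -0.006, 0.0, 0.707]
force: [3.9, -3.6, 9.9]
finger_gap: 0.695
```

```bash
python3 -m jog '[[[0,0,0],0],[[0,0,0],0]]' 6.03 20; python3 -m jog '[[[0,0,0],0],[[0,0,0],0],[[0,0,0],0],[[0,0,0],0]]' 7.6 20; python3 -m jog '[[[0,-1,0],0],[[0,-2,0],0],[[0,-4,0],0],[[0,-7,0],0],[[0,-11,0],0],[[0,-15,0],0],[[0,-18,0],0],[[0,-18,-4],0],[[0,-18,-8],0],[[0,-18,-12],0],[[0,-18,-16],0],[[0,-18,-20],0],[[0,-18,-20],0],[[0,-18,-20],0],[[0,-18,-20],0]]' 8 20
python3 chk.py;  python3 asc.py pics/scene15.png | head -46
```

```text
t: 24.42
tcp_pos: [0.5107, 0.282, -0.0114]
tool_rot: [-0.707, -0.003, 0.003, 0.707]
force: [0.5, -0.7, 0.9]
finger_gap: 0.705
t: 24.75
tcp_pos: [0.51, 0.282, -0.0121]
tool_rot: [0.707, 0.003, -0.003, -0.707]
force: [0.4, -0.5, 0.3]
finger_gap: 0.889
t: 26.0
tcp_pos: [0.5122, 0.0821, 0.169]
tool_rot: [-0.707, -0.003, 0.002, 0.707]
force: [0.7, -0.3, -0.5]
finger_gap: 0.939
scene pleat+blue hull centre [379.  199.3] [19.9 30.4] 66.42530059814453 blue [378.1 194.1] 179.8125
 model at tray centre: face centre [[377.6 198.8]] corners [[400.9, 202.2], [372.6, 213.7], [354.7, 195.4], [382.2, 185.1]]
 dx 0 blue centroid 376.5 193.3 204.67979838256724
 dx 0.005 blue centroid 377.5 194.3 205.47993497434072
 dx 0.01 blue centroid 378.5 195.2 206.2838529420551
top pleat+blue hull centre [253.6 212.1] [20.2 23.2] 90.0 blue [252.6 213.4] 70.9375
 model at tray centre: face centre [[253.5 212.9]] corners [[238.9, 199.8], [268.4, 199.5], [268.2, 226.0], [238.4, 226.4]]
 dx 0 blue centroid 252.7 214.6 90.07279665383976
 dx 0.005 blue centroid 252.7 213.1 90.5123821926536
 dx 0.01 blue centroid 252.7 
[... 3693 characters left out ...]
WWWWWWWWWWWWWWWWWWWWWWWWWWWWWWWWWWW
219 WWWWWWWWnnn.WWWWWWWWWWWWWWWWWWW.GGGGGGGGGGGGGG.WWWWWWWWWWWWWWWWWWWWWWWWWWWWWWWWWWWWWWWWWWW
220 WWWWWWWW.nnn.WWWWWWWWWWWWWWWWWWWWGGGGGGGGGG..WWWWWWWWWWWWWWWWWWWWWWWWWWWWWWWWWWWWWWWWWWWWW
221 WWWWWWWWWWnnn.WWWWWWWWWWWWWWWWWWW.GGGGGGG.WWWWWWWWWWWWWWWWWWWWWWWWWWWWWWWWWWWWWWWWWWWWWWWW
222 WWWWWWWWWWW.nn.WWWWWWWWWWWWWWWWWWW.GGGG.WWWWWWWWWWWWWWWWWWWWWWWWWWWWWWWWWWWWWWWWWWWWWWWWWW
223 WWWWWWWWWWWW.nn.WWWWWWWWWWWWWWWWWWW...WWWWWWWWWWWWWWWWWWWWWWWWWWWWWWWWWWWWWWWWWWWWWWWWWWWW
224 WWWWWWWWWWWWWWnn.WWWWWWWWWWWWWWWWWWWWWWWWWWWWWWWWWWWWWWWWWWWWWWWWWWWWWWWWWWWWWWWWWWWWWWWWW
225 WWWWWWWWWWWWWWWnn.WWWWWWWWWWWWWWWWWWWWWWWWWWWWWWWWWWWWWWWWWWWWWWWWWWWWWWWWWWWWWWWWWWWWWWWW
```

```bash
python3 - <<'E'
from fit2 import *
o=blobs("scene","pics/scene15.png");print([(k,q[0].round(1),q[1]) for k in o for q in o[k]])
from station import workorder
print(manip.sense()["t"],workorder.sign_off())
E
```

```text
[('b', array([257.3, 263.4]), np.float64(324.625)), ('o', array([234.1, 267.2]), np.float64(236.1875)), ('o', array([200.5, 230.5]), np.float64(192.125))]
the job is handed in; nothing more can be done
26.1 None
```

The clogged brown filter is out of bay B and lying flat, handle up, in the green tray. I let go, backed the arm away and handed the job in at about 26 s.

**Final checks**
- **Filter:** both cameras put its centre about 4 mm from the tray's centre. All four tray walls show clear around it.
- **Clean filter and its tab:** their image positions match the first picture to 0.1 pixel.
- **Tab B:** turned to roughly 1.6–1.7 rad, estimated from the picture.
- **Glassware:** I made no separate check of it. I kept the arm's path clear of it.

**What went wrong on the way**
- **Fingertip offset:** the real fingertips sit about 30 mm above the reported TCP. My first sweep therefore passed over the tab without moving it. I measured the offset by touching the table and corrected for it.
- **First release:** the filter kept its 30-degree tilt in the grip, and pressing it down at up to 28 N did not level it. When I eased the grip it turned flat, but about 18 mm off centre with one edge on the tray wall. I gripped it again, lifted it about 15 mm, moved it 18 mm and set it down properly.
- **Picture limit:** I had used all 12 views by then, so the placement checks were made on pixel data and not by eye.

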